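Triple-pack two vials for the laboratory

TASK

Pack the two glass vials for shipping to the laboratory, building the package up from the outside in: first stand the open canister in the round foam seat of the cardboard carton so that it cannot tip, then lower the vial holder fully home into the canister, then put each vial upright in the well of the holder that fits it (large vial in the wide well, small vial in the narrow one, either one first), and last put the cap over them so that its rim stands flat on the canister's rim. Never lay a vial over on its side.

Things in the scene. Friction and masses are not known exactly. Their poses are not given: they have to be found in the camera images.
- carton: Open square box of brown cardboard, 150 x 150 mm, 44 mm high, fixed, lined with a flat grey foam block (top 26 mm above the table) with a round seat in its middle, 73 mm across, its floor 10 mm above the table. Origin: centre of the underside, below the seat's centre; z up, x, y along the sides. The like-sized carton lid without foam, lying beside it, is not used.
- canister: Open, empty, straight white plastic cup, 69 mm across outside, 64 mm inside, 42 mm high, floor 3 mm thick, about 0.07 kg, loose, mouth up. Origin: centre of its underside; z up. It fits the foam seat with 2 mm to spare all round and then stands 26 mm above the foam.
- holder: Grey round puck, 61.6 mm across, 57 mm high, 0.09 kg, loose, with two wells open on top. Origin: centre of the underside, z up. Wide well: 30 mm, axis at x=-13.5 mm, y=0, floor at z=26 mm. Narrow well: 25 mm, axis at x=+16 mm, y=0, floor at z=35 mm. Any way round; 1.2 mm to spare in the canister; home on its floor, the top stands 18 mm above the canister's rim.
- large_vial: The larger stoppered glass vial, standing: 27 mm across, 51 mm high, grey stopper; 0.022 kg, loose. Origin: centre of its underside; z up. Home in the wide well, 20 mm of it stand out; it may be held by this top part, about 27 mm wide. Too wide for the narrow well.
- small_vial: The smaller stoppered glass vial, standing: 22 mm across, 41 mm high, grey stopper; 0.022 kg, loose. Origin: centre of its underside; z up. Home in the narrow well, 19 mm of it stand out; it may be held by this top part, about 22 mm wide.
- cap: Deep round cap of white plastic, closed flat top, ribbed side, 69 mm across, 44 mm high, inside 65 mm across and 41 mm deep, about 0.05 kg, loose, open side down. Origin: centre of the open lower rim; z up. It slips over the holder's collar (1.7 mm to spare all round) until its rim stands on the canister's rim; it is neither screwed nor snapped.
Not all that is in view belongs to the job. What is shaped like the cap but green is not meant.

How it is judged:
By the outcome, as a careful person would: the job done as asked, in the order asked, and still so for the second after the job is handed in, with the robot touching nothing.
It also fails if it takes over 141 s, if anything falls off the work surface, if the arm or the gripper's body presses on something with over 40 N, if the wrist force passes 120 N, or if a joint passes its speed limit or range.

ROBOT

A 7-joint arm with a two-finger parallel gripper is mounted at the origin on a cart in front of the work surface, level with it; the furniture and walls round the work are solid. World frame = base frame: x ahead of the robot, y to its left, z up, the work surface at z = 0. Lengths are in m, angles in rad, forces in N, time in s.
With the tool pointing down it reaches from about 0.425 to 1.025 m from the base axis. Payload 9.4 kg.
Tool frame: the origin (TCP) lies at the very end of the fingers, on their centre line; the grasp point (between the pads) lies behind it (manip.grip_point_offset is the z of the grasp point in the tool frame, in m); z points along the fingers, y is the line along which they close (so a half turn about z gives the same grasp; the last joint's range is limited). The gripper opens to 93 mm and grips with 3 to 60 N. Pads are 15 mm wide; open, the fingers measure 128 mm over their backs; the gripper's body (75 mm by 188 mm) begins 65 mm behind the grasp point.
Start: joints at [1.183, 0.599, -0.003, 1.599, 0.002, 0.943, -0.08], TCP at [0.222, -0.69, 0.219] pointing down, gripper open.
Joint ranges: [-2.57, 2.57], [-0.35, 1.97], [-1.29, 1.29], [0.11, 2.56], [-1.05, 4.19], [0.11, 1.86], [-2.63, 2.63]. Speed limits (rad/s): [2.22, 2.22, 3.01, 3.01, 3.14, 3.14, 3.14].

INTERFACE

Orientations are given as a unit quaternion [x, y, z, w].
In Python, from plant import manip gives the robot as it stands.
- The arm moves only by the tool play_rows, never from a script. Its argument "steps" is a list of rows, each a list of 7 numbers: the turn, a rotation vector about the tool's x, y, z in units of 5 degrees (1.0 is 5 degrees), then the shift along the tool's x, y, z in mm, then the opening, from -1 (shut) to 1 (fully open). In form: [[rx, ry, rz, x, y, z, claw], ...]. A call has 1 to 20 rows; each row is the pose to reach, as a shift and turn from the pose commanded when the call began, along the tool's axes at that moment; what a row does not reach only later rows make up. A row lasts 1/12 s, in which the tool goes at most 41.7 mm and 7.16 degrees, less where a joint would pass 70% of its speed; a pose out of reach is approached as far as the arm can. A call with a gripper value outside its range is refused whole. The fingers move at their own pace and stop on an object; "grip_force" is the grip in N (left out, the last holds). Time passes only in rows, so rows that repeat a pose let the fingers close. It gives the time, the measured TCP pose, the force, the opening and the grip force at its end, in the units of the state.
- manip.sense(): the state, without advancing time (a new reading comes with each control period).
- manip.camera(name): name is "scene" or "top"; returns a dict with "color" (420x560x3 uint8, red, green, blue), "camera_matrix" (3x3 intrinsics, pixels), "R" (3x3) and "t" (3): a world point X has camera coordinates R X + t. Camera axes: x right, y down, z forward; pixel columns grow to the right and rows downward; lengths in m; the calibration is good to about 2 mm. A picture is of the moment at which its call begins. There is no depth.
- manip.finish_job(): hands the job in; it is judged then, once.
The state is a dict: "time": time; "qpos": joint angles; "qvel": joint speeds; "effort": joint torques, N m; "tcp_pos": TCP position; "eef_rot": TCP orientation; "ft_force": force on the tool from outside, world axes, zero at the start; "wrist_torque": the same for the moment, N m; "width": finger opening in m; "grasp_force": force on a finger pad.
Only numpy, scipy, OpenCV 4.12 (cv2) and the standard library are available. Lean on these libraries where they do the work, as an engineer would, in place of code of your own. Each camera call takes 0.05 s, during which the arm holds its last target. There are 200 camera calls.

## Working session

There is one attempt and no reset: what is moved stays moved. The work goes in short steps, Python scripts to look and compute and a tool call to move; the robot and the scene stay as the last step left them, time stands still between calls to the robot, and variables do not carry over. Pictures are saved under pics/ and viewed, at most 14 in all, crops included, and the job is handed in when it is done.

Besides the shell and the picture viewer there is one more tool, called after "Emit:" as name(argument=value, ...) on one line, values as JSON. play_rows: Moves the arm, as the interface text tells. Its arguments: {"type":"object","properties":{"steps":{"type":"array","items":{"type":"array","items":{"type":"number"}}},"grip_force":{"type":"number"}},"required":["steps"]}

```bash
mkdir -p pics; ls; python3 - <<'E'
from plant import manip
import cv2,json
for n in("scene","top"):
    c=manip.camera(n); cv2.imwrite(f"pics/{n}0.png",c["color"][:,:,::-1]); print(n,c["camera_matrix"].round(1).tolist(),c["R"].round(4).tolist(),c["t"].round(4).tolist())
s=manip.sense();print(s, manip.grip_point_offset)
E
```

```text
pics
scene [[510.2, 0.0, 276.6], [0.0, 510.2, 207.8], [0.0, 0.0, 1.0]] [[-0.6184, -0.7857, 0.0127], [-0.3349, 0.2489, -0.9088], [0.7109, -0.5663, -0.4171]] [0.5931, 0.1314, 1.4856]
top [[430.4, 0.0, 282.4], [0.0, 430.4, 212.8], [0.0, 0.0, 1.0]] [[0.0259, -0.9994, -0.0234], [-0.9994, -0.0253, -0.025], [0.0244, 0.024, -0.9994]] [0.3751, 0.505, 1.1442]
{'time': 0.1, 'qpos': array([ 1.18329283,  0.60004816, -0.00254174,  1.60001247,  0.00179896,
        0.94287952, -0.07976171]), 'qvel': array([-0.00048068, -0.00254464, -0.00141257, -0.00194471, -0.00209856,
       -0.00023563, -0.00240501]), 'effort': array([ 5.99048508e-03, -7.66550732e+01,  1.50229264e+00, -2.52938300e+01,
       -5.22918999e-02,  1.36435617e-02,  3.19613946e-05]), 'tcp_pos': array([ 0.22158479, -0.68987784,  0.2178575 ]), 'eef_rot': array([ 9.87941870e-01,  1.54823803e-01, -1.66049487e-04, -6.51877937e-04]), 'ft_force': array([-0.12680725,  1.00778129, -0.21501409]), 'wrist_torque': array([-0.02550384, -0.00316397, -0.03526959]), 'grasp_force': 0.0, 'width': 0.09337070182672068} -0.0188
```

View pics/scene0.png

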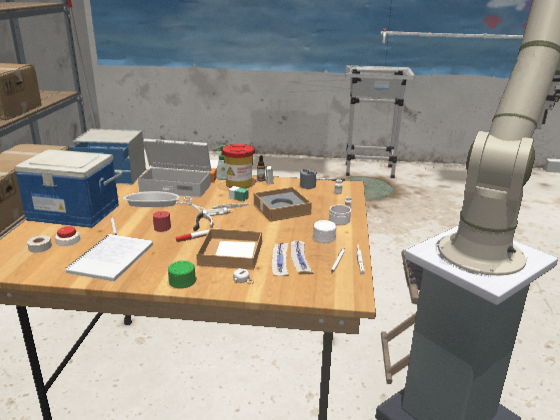

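View pics/top0.png

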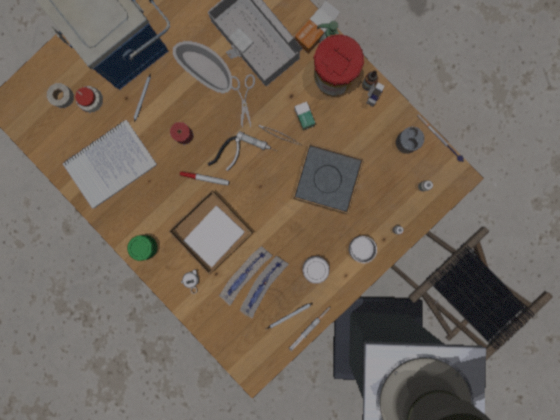

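The scene view shows the carton at (283,204) and the holder at (308,179). The vials are at (338,186) and (348,201), the canister at (340,214) and the white cap at (325,231). In the top view these are the carton (328,179), holder (410,140), vials (426,186) and (398,230), canister (363,249) and cap (316,270).

```bash
python3 - <<'E'
import cv2
import numpy as np
t=cv2.imread("pics/top0.png");s=cv2.imread("pics/scene0.png")
a=cv2.resize(t[120:295,285:445],None,fx=3.4,fy=3.4,interpolation=cv2.INTER_CUBIC)
b=cv2.resize(s[160:250,240:370],None,fx=6,fy=6,interpolation=cv2.INTER_CUBIC)
cv2.imwrite("pics/ct.png",cv2.convertScaleAbs(a,alpha=1.4));cv2.imwrite("pics/cs.png",b)
E
```

```text
(no output)
```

View pics/ct.png

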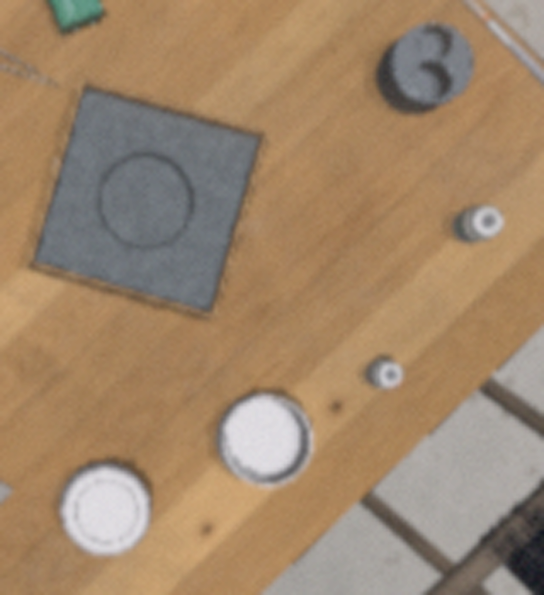

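View pics/cs.png

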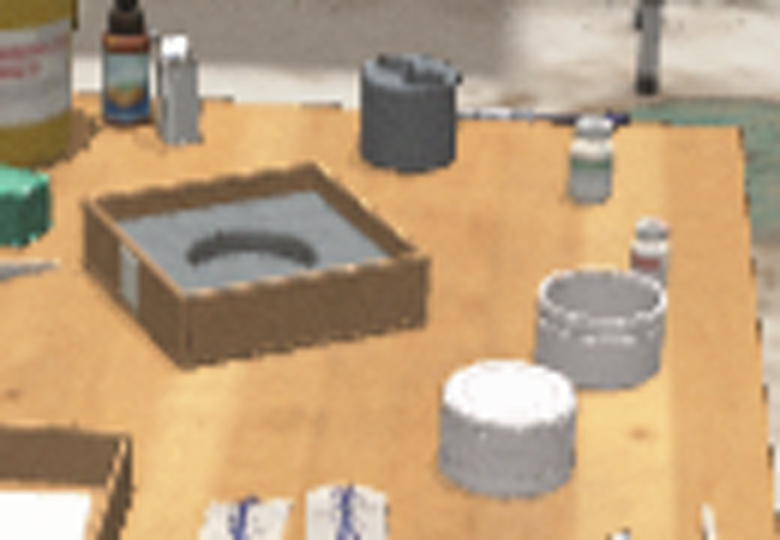

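Seen closer, the top crop has the seat circle at crop (146,201), the canister rim at (265,438), the cap at (106,508), the large vial at (484,222), the small vial at (386,373) and the holder at (428,68). The canister is confirmed as open in the scene crop.

```bash
cat > h.py <<'E'
import cv2,numpy as np
CAM={"scene":(None,),"top":(None,)}
def ray(c,uv,z):
    K,R,t=c["camera_matrix"],c["R"],c["t"]; d=R.T@np.linalg.solve(K,[uv[0],uv[1],1.]); o=-R.T@t
    return o+d*(z-o[2])/d[2]
def proj(c,X):
    p=c["camera_matrix"]@(c["R"]@np.asarray(X)+c["t"]); return p[:2]/p[2]
def comp(mask,seed,r=40):
    n,l,st,ce=cv2.connectedComponentsWithStats(mask.astype(np.uint8),connectivity=4)
    d=np.hypot(ce[1:,0]-seed[0],ce[1:,1]-seed[1]); d[st[1:,4]<25]=1e9
    i=1+np.argmin(d); cnt=cv2.findContours((l==i).astype(np.uint8),0,1)[0][0]
    m=cv2.moments(cv2.convexHull(cnt)); x,y,w,h=st[i][:4]
    return np.array([m["m10"]/m["m00"],m["m01"]/m["m00"]]),(w,h),st[i][4],cv2.convexHull(cnt)
E
python3 - <<'E'
from plant import manip
from h import *
S=dict(canister=((363,249),(340,214),.021),cap=((316,270),(325,231),.022),holder=((410,140),(308,179),.0285),large=((426,186),(338,186),.0255),small=((398,230),(348,201),.0205))
c={n:manip.camera(n) for n in("top","scene")}
for o,(a,b,z) in S.items():
    for n,sd in(("top",a),("scene",b)):
        hsv=cv2.cvtColor(c[n]["color"],cv2.COLOR_RGB2HSV)
        m=hsv[...,1]<75
        ce,wh,A,_=comp(m,sd); print(o,n,ce.round(1),wh,A,ray(c[n],ce,z)[:2].round(4))
g=cv2.cvtColor(c["top"]["color"],cv2.COLOR_RGB2GRAY).astype(float)
bh=cv2.morphologyEx(g.astype(np.uint8),cv2.MORPH_BLACKHAT,np.ones((7,7)))
yy,xx=np.mgrid[:420,:560]; r=np.hypot(xx-328,yy-179)
m=(bh>8)&(r<18)&(r>9); p=np.c_[xx[m],yy[m]].astype(np.float32)
e=cv2.fitEllipse(p); print("seat top",len(p),e,ray(c["top"],e[0],.026).round(4))
# carton outer outline at top
cr=c["top"]["color"][125:155,395:425]
a=cv2.resize(cr,None,fx=16,fy=16,interpolation=cv2.INTER_CUBIC)
hs=c["scene"]["color"][160:195,290:325];b=cv2.resize(hs,(480,480),interpolation=cv2.INTER_CUBIC)
im=np.hstack([a[:480,:400],b[:480,:400]]);cv2.imwrite("pics/hold.png",cv2.convertScaleAbs(im[:,:,::-1],alpha=1.5))
E
```

```text
canister top [362.6 248.9] (np.int32(30), np.int32(29)) 644 [0.4049 0.1734]
canister scene [332.7 221.1] (np.int32(39), np.int32(47)) 897 [0.3801 0.2298]
cap top [315.5 269.4] (np.int32(28), np.int32(28)) 618 [0.3475 0.2964]
cap scene [332.7 221.1] (np.int32(39), np.int32(47)) 897 [0.3787 0.2312]
holder top [410.  139.4] (np.int32(29), np.int32(27)) 579 [0.6967 0.0564]
holder scene [281.4 199.9] (np.int32(46), np.int32(18)) 498 [0.5936 0.267 ]
large top [425.4 185.3] (np.int32(16), np.int32(11)) 134 [0.5768 0.0131]
large scene [332.7 221.1] (np.int32(39), np.int32(47)) 897 [0.3737 0.2364]
small top [397.9 229.5] (np.int32(12), np.int32(10)) 82 [0.4585 0.0816]
small scene [332.7 221.1] (np.int32(39), np.int32(47)) 897 [0.3809 0.229 ]
seat top 176 ((327.287353515625, 178.71461486816406), (27.570945739746094, 27.70452117919922), 111.55467224121094) [0.588  0.2712 0.026 ]
```

View pics/hold.png

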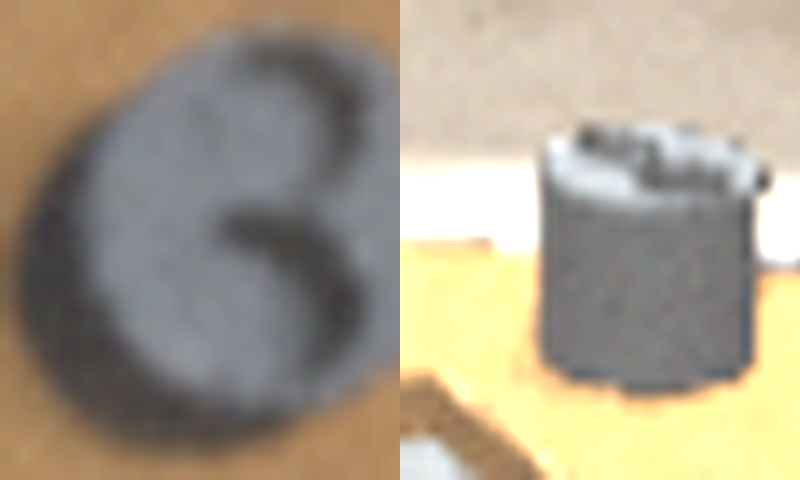

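The holder crop shows both wells along the upper-right to lower-right of its top, with dark crescents near (340,110) and (340,300). The measured positions are all within reach, and the seat measures about 71 mm against the 73 mm given. Moving now.

Emit:
play_rows(steps=[[-0.0,0,-4,416,-223,-30,1],[0,0,-8,416,-223,-30,1],[0,0,-12,416,-223,-30,1],[0,0,-14.4,416,-223,-30,1],[0,0,-14.4,416,-223,-30,1],[0,0,-14.4,416,-223,-30,1],[0,0,-14.4,416,-223,-30,1],[0,0,-14.4,416,-223,-30,1],[0,0,-14.4,416,-223,-30,1],[0,0,-14.4,416,-223,-30,1],[0,0,-14.4,416,-223,-30,1],[0,0,-14.4,476,-572,0,1],[0,0,-14.4,476,-572,0,1],[0,0,-14.4,476,-572,0,1],[0,0,-14.4,476,-572,0,1],[0,0,-14.4,476,-572,0,1],[0,0,-14.4,476,-572,0,1],[0,0,-14.4,476,-572,0,1],[0,0,-14.4,476,-572,0,1],[0,0,-14.4,476,-572,0,1]], grip_force=10)

```text
time: 1.87
tcp_pos: [0.4991, 0.0032, 0.2186]
eef_rot: [0.708, 0.707, 0.0, -0.0]
ft_force: [0.6, 0.8, -0.9]
width: 0.0931
grasp_force: 0.0
```

```bash
cat >> h.py <<'E'
from scipy.spatial.transform import Rotation as Ro
def go(m,x,y,z,yaw=None):
    """numbers for a row from the measured pose to world x,y,z (tool down, tool-x yaw in deg)"""
    s=m.sense(); R=Ro.from_quat(s["eef_rot"]); p=s["tcp_pos"]
    X=R.as_matrix()[:,0]; cur=np.degrees(np.arctan2(X[1],X[0]))
    d=R.inv().apply(np.array([x,y,z])-p)*1000
    yaw=cur if yaw is None else yaw; a=np.radians(yaw)
    T=Ro.from_matrix(np.array([[np.cos(a),np.sin(a),0],[np.sin(a),-np.cos(a),0],[0,0,-1.]]))
    r=np.degrees((R.inv()*T).as_rotvec())/5
    print("t",round(float(s["time"]),2),"pos",p.round(4),"yaw",round(cur,2),"w",round(float(s["width"]),4),"row",r.round(2),d.round(1))
E
python3 -c "
from plant import manip;from h import *
go(manip,.4049,.1734,.1,90);print(manip.sense()['qpos'].round(2))"
```

```text
t 1.87 pos [0.4991 0.0032 0.2186] yaw 89.92 w 0.0931 row [ 0.   -0.01 -0.02] [170.  -94.5 118.7]
[ 0.22  0.36 -0.44  2.09  0.22  0.74 -0.37]
```

Emit:
play_rows(steps=[[0,0,0,170,-94.5,100,1],[0,0,0,170,-94.5,100,1],[0,0,0,170,-94.5,100,1],[0,0,0,170,-94.5,100,1],[0,0,0,170,-94.5,100,1],[0,0,0,170,-94.5,100,1],[0,0,0,170,-94.5,100,1],[0,0,0,170,-94.5,130,1],[0,0,0,170,-94.5,160,1],[0,0,0,170,-94.5,190,1],[0,0,0,170,-94.5,199.5,1],[0,0,0,170,-94.5,199.5,1],[0,0,0,170,-94.5,199.5,-1],[0,0,0,170,-94.5,199.5,-1],[0,0,0,170,-94.5,199.5,-1],[0,0,0,170,-94.5,199.5,-1],[0,0,0,170,-94.5,199.5,-1],[0,0,0,170,-94.5,199.5,-1],[0,0,0,170,-94.5,199.5,-1]], grip_force=8)

```text
time: 3.45
tcp_pos: [0.4066, 0.1701, 0.0201]
eef_rot: [0.709, 0.706, 0.001, 0.0]
ft_force: [-0.3, -1.1, 10.6]
width: 0.0691
grasp_force: 8.0
```

```bash
python3 -c "
from plant import manip;from h import *
go(manip,.4049,.1734,.019,90)
c=manip.camera('top');cv2.imwrite('pics/t1.png',c['color'][:,:,::-1])
c=manip.camera('scene');cv2.imwrite('pics/s1.png',c['color'][:,:,::-1]);cv2.imwrite('pics/s1c.png',cv2.resize(c['color'][150:260,240:380,::-1],None,fx=5,fy=5))"
```

```text
t 3.45 pos [0.4066 0.1701 0.0201] yaw 89.77 w 0.0691 row [ 0.02 -0.01 -0.05] [ 3.3 -1.7  1.1]
```

View pics/s1c.png

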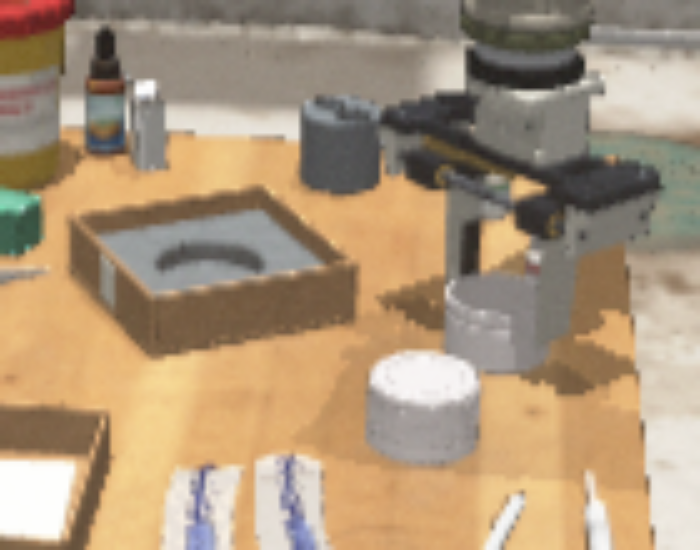

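The scene crop shows the fingers gripping the canister rim at about (495,310), and it is still upright. Next I'll re-grip it turned 90° to centre it along the other axis.

Emit:
play_rows(steps=[[0,0,0,0,0,0,1],[0,0,0,0,0,0,1],[0,0,0,0,0,0,1],[0,0,18,3.3,0,0,1],[0,0,18,3.3,0,0,1],[0,0,18,3.3,0,0,1],[0,0,18,3.3,0,0,1],[0,0,18,3.3,0,0,1],[0,0,18,3.3,0,0,1],[0,0,18,3.3,0,0,1],[0,0,18,3.3,0,0,1],[0,0,18,3.3,0,0,1],[0,0,18,3.3,0,0,1],[0,0,18,3.3,0,0,1],[0,0,18,3.3,0,0,1],[0,0,18,3.3,0,0,1],[0,0,18,3.3,0,0,1],[0,0,18,3.3,0,0,1]])

```text
time: 5.05
tcp_pos: [0.406, 0.1735, 0.0191]
eef_rot: [1.0, -0.0, -0.0, -0.0]
ft_force: [-1.6, 0.6, -0.1]
width: 0.0929
grasp_force: 0.0
```

```bash
python3 -c "
from plant import manip;from h import *
go(manip,.4066,.1734,.019,0);print(manip.sense()['qpos'].round(2),manip.sense()['ft_force'].round(1))"
```

```text
t 5.05 pos [0.406  0.1735 0.0191] yaw -0.04 w 0.0929 row [-0.    0.   -0.01] [0.6 0.1 0.1]
[-0.52  0.65 -0.02  2.39  0.12  0.11 -2.22] [-1.6  0.6 -0.1]
```

Emit:
play_rows(steps=[[0,0,0,0,0,0,-1],[0,0,0,0,0,0,-1],[0,0,0,0,0,0,-1],[0,0,0,0,0,0,-1],[0,0,0,0,0,0,-1],[0,0,0,0,0,0,-1]], grip_force=15)

```text
time: 5.55
tcp_pos: [0.4061, 0.1736, 0.0191]
eef_rot: [1.0, -0.001, 0.0, -0.0]
ft_force: [-0.3, 0.4, -0.7]
width: 0.0693
grasp_force: 15.0
```

```bash
python3 -c "
from plant import manip;from h import *
go(manip,.4066,.1734,.1,0);print(manip.sense()['qpos'].round(2),manip.sense()['ft_force'].round(1))"
```

```text
t 5.55 pos [0.4061 0.1736 0.0191] yaw -0.17 w 0.0693 row [-0.   -0.   -0.03] [  0.5   0.2 -80.9]
[-0.52  0.65 -0.02  2.39  0.12  0.11 -2.23] [-0.3  0.4 -0.7]
```

Emit:
play_rows(steps=[[0,0,0,0,0,0,1],[0,0,0,0,0,0,1],[0,0,0,0,0,0,1],[0,0,0,0,0,-40,1],[0,0,0,0,0,-80,1],[0,0,0,150,250,-150,1],[0,0,0,150,250,-150,1],[0,0,0,150,250,-150,1],[0,0,0,150,250,-150,1],[0,0,0,150,250,-150,1],[0,0,0,150,250,-150,1],[0,0,0,150,250,-150,1],[0,0,0,150,250,-150,1],[0,0,0,150,250,-150,1]])

```text
time: 6.72
tcp_pos: [0.5564, -0.0806, 0.1695]
eef_rot: [1.0, -0.004, 0.001, 0.001]
ft_force: [-0.2, 0.6, -0.3]
width: 0.093
grasp_force: 0.0
```

```bash
python3 - <<'E'
from plant import manip
from h import *
go(manip,.4066,.1736,.12,90);print(manip.sense()['qpos'].round(2))
c={n:manip.camera(n) for n in("top","scene")}
for n in c: cv2.imwrite(f'pics/{n}2.png',c[n]["color"][:,:,::-1])
X=[.4066,.1736,.021]
cs=cv2.cvtColor(c["top"]["color"],cv2.COLOR_RGB2HSV)
ce,wh,A,_=comp(cs[...,1]<75,proj(c["top"],X)); print("top",ce,wh,A,ray(c["top"],ce,.021).round(4))
# scene: canister split from cap/vial by a window
u,v=proj(c["scene"],X); print("pred scene",u,v)
for th in(60,75,90):
    m=cv2.cvtColor(c["scene"]["color"],cv2.COLOR_RGB2HSV)[...,1]<th
    y0,x0=int(v)-13,int(u)-14
    print((m[y0-2:y0+30,x0-2:x0+30]).astype(int).sum(0),(m[y0-2:y0+30,x0-2:x0+30]).astype(int).sum(1),x0-2,y0-2)
# seat in scene: dark within foam
g=cv2.cvtColor(c["scene"]["color"],cv2.COLOR_RGB2GRAY)
print("pred seat",[proj(c["scene"],[.588,.2712,z]).round(1) for z in(.026,.01)])
w=np.hstack([cv2.resize(c["scene"]["color"][180:225,250:315,::-1],(400,277),interpolation=cv2.INTER_CUBIC),cv2.resize(c["top"]["color"][157:202,295:360,::-1],(400,277),interpolation=cv2.INTER_CUBIC)])
w2=np.hstack([cv2.resize(c["scene"]["color"][200:245,305:370,::-1],(400,277),interpolation=cv2.INTER_CUBIC),cv2.resize(c["top"]["color"][227:272,330:395,::-1],(400,277),interpolation=cv2.INTER_CUBIC)])
cv2.imwrite("pics/cmp.png",np.vstack([w,w2]))
E
```

```text
t 6.72 pos [ 0.5564 -0.0806  0.1695] yaw -0.51 w 0.093 row [ 3.00e-02 -1.00e-02 -1.81e+01] [-152.2 -252.9   49. ]
[ 0.15  0.47 -0.15  2.02  0.11  0.66 -1.65]
top [363.97355769 248.11538462] (np.int32(29), np.int32(29)) 649 [0.4071 0.1698 0.021 ]
pred scene 339.4582155733342 213.69518816095433
[10 10 10 10 10  9 10 23 24 24 25 25 25 20 20 20 20 20 20 20 20 19 21 24
 23 23 22 21  0  0  0  0] [ 5  5  5  6  5  1 11 18 20 21 21 21 21 21 21 21 21 21 21 21 22 20 25 27
 26 23 13 13 13 13 13 13] 323 198
[10 10 10 10 10  9 11 24 25 25 25 26 26 20 20 20 20 20 20 20 20 19 23 25
 23 23 23 21  1  0  0  0] [ 5  5  6  7  6  2 13 20 21 21 21 21 21 21 21 21 21 21 21 22 22 20 25 27
 26 24 13 13 13 13 13 13] 323 198
[10 10 10 10 10  9 12 24 25 25 25 26 26 20 20 21 21 21 21 21 21 20 24 25
 25 25 24 22  8  0  0  0] [ 6  5  7  7  7  5 18 20 21 21 21 22 22 21 21 21 21 21 21 22 22 22 25 27
 26 25 19 13 13 13 13 13] 323 198
pred seat [array([281.5, 201.4]), array([281.4, 205.7])]
```

View pics/cmp.png

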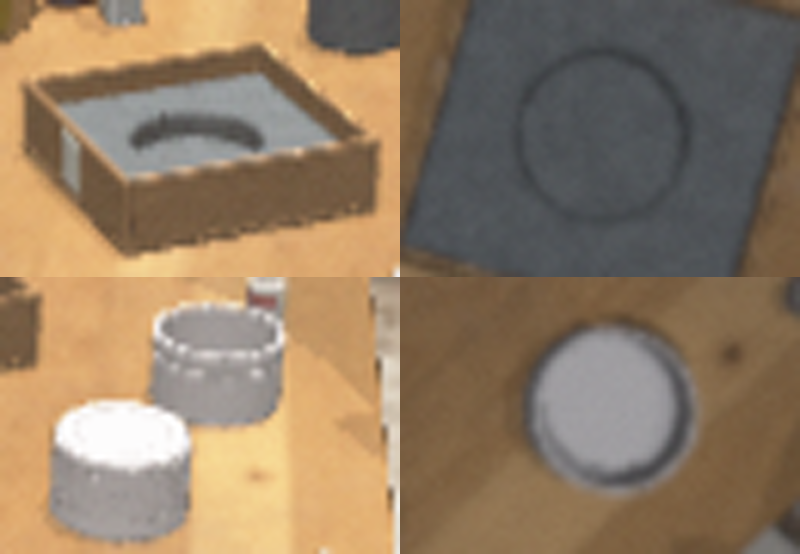

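The composite shows the seat circle in the top panel at full-image (327.5,178.5) and the canister at (363.8,248). The top camera puts the canister 3.7 mm off in y from the TCP value. I'll check that bias against the scene camera on several objects.

```bash
python3 - <<'E'
from plant import manip
from h import *
c={n:manip.camera(n) for n in("top","scene")}
K=8
def up(n):
    h=cv2.cvtColor(c[n]["color"],cv2.COLOR_RGB2HSV)[...,1]
    return cv2.resize(h,None,fx=K,fy=K,interpolation=cv2.INTER_LINEAR)
U={n:up(n) for n in c}
def cen(n,seed,th):
    m=U[n]<th
    ce,wh,A,hl=comp(m,((seed[0]+.5)*K-.5,(seed[1]+.5)*K-.5)); return (ce+.5)/K-.5,np.array(wh)/K,hl
S=dict(canister=((364,248),.021),cap=((316,270),.022),holder=((410,140),.0285),large=((426,186),.0255),small=((398,230),.0205))
for o,(a,z) in S.items():
    for th in(70,95):
        ce,wh,_=cen("top",a,th); X=ray(c["top"],ce,z); print(o,th,ce.round(2),wh.round(1),X[:2].round(4),"scene pred",proj(c["scene"],X).round(1))
# scene horizontal edges of things by row: saturation crossings
hs=cv2.cvtColor(c["scene"]["color"],cv2.COLOR_RGB2HSV)[...,1].astype(int)
g=cv2.cvtColor(c["scene"]["color"],cv2.COLOR_RGB2GRAY).astype(int)
print("can row 212",hs[212,326:356]);print("cap row 233",hs[233,308:342]);print("holder row 183",hs[183,296:322]);print("large 188",hs[188,330:346])
print("can col 346",hs[200:228,346],g[200:228,346])
print("seat rows");[print(r,g[r,266:298]) for r in range(196,206)]
E
```

```text
canister 70 [363.94 248.09] [28.9 28.2] [0.4071 0.1699] scene pred [340.2 213.4]
canister 95 [363.97 248.15] [30.2 29.5] [0.407  0.1698] scene pred [340.2 213.4]
cap 70 [315.55 269.38] [27.5 28.2] [0.3475 0.2962] scene pred [324.4 230.3]
cap 95 [315.57 269.53] [28.5 29.5] [0.3471 0.2961] scene pred [324.5 230.4]
holder 70 [409.97 139.41] [28.5 26.8] [0.6966 0.0565] scene pred [307.7 177.8]
holder 95 [409.94 139.42] [29.9 28.2] [0.6966 0.0566] scene pred [307.7 177.8]
large 70 [425.32 185.38] [15.2 11.2] [0.5765 0.0133] scene pred [338.1 185.6]
large 95 [425.37 185.41] [16.8 12.8] [0.5764 0.0131] scene pred [338.2 185.6]
small 70 [397.86 229.59] [11.4  9.5] [0.4583 0.0816] scene pred [348.  201.9]
small 95 [397.64 229.52] [12.8 10.8] [0.4585 0.0822] scene pred [347.8 201.9]
can row 212 [121 120 120 110  19  16  14  14  12  11  13  12  12  10  10  11  12  14
  11  12  11  12  13  11  17 112 121 121 121 123]
cap row 233 [128 126 126 130 126  63  17  15  15  16  13  19  14  13  14  19  14  13
  16  16  15  16  16  18  17  19  19  39 112 110 109 103 107 106]
holder row 183 [122 124 126 11
[... 1069 characters left out ...]
 148 156 153 156 155 157]
201 [158 154 155 153 150 128  89  77  77  82  81  82  82  84  86  89  90  87
  88  83  87  79  80  81  80  93 135 156 160 159 158 158]
202 [156 156 153 152 143  97  76  82  77  81 102 110 123 125 143 143 144 129
 126 114  94  83  78  81  78  82 112 151 156 154 156 157]
203 [156 155 156 154 149 107  80 100 107 136 146 146 148 149 158 161 159 149
 150 143 139 136 124 102  84  78 105 147 156 154 156 155]
204 [162 154 156 152 157 148 124 147 147 156 158 157 155 157 160 159 158 158
 153 155 157 158 153 144 139 111 142 155 161 164 170 174]
205 [149 162 156 156 156 157 151 154 158 154 156 153 156 158 157 156 155 159
 159 158 159 158 161 163 169 169 171 149 127 117 121 128]
```

```bash
python3 -c "
from plant import manip;from h import *
go(manip,.4066,.1716,.019,0)"
```

```text
t 6.92 pos [ 0.5541 -0.0752  0.1686] yaw -0.07 w 0.0934 row [-0.01  0.02 -0.01] [-147.6 -246.6  150. ]
```

Emit:
play_rows(steps=[[0,0,0,-148.5,-247,70,1],[0,0,0,-148.5,-247,70,1],[0,0,0,-148.5,-247,70,1],[0,0,0,-148.5,-247,70,1],[0,0,0,-148.5,-247,70,1],[0,0,0,-148.5,-247,70,1],[0,0,0,-148.5,-247,70,1],[0,0,0,-148.5,-247,70,1],[0,0,0,-148.5,-247,70,1],[0,0,0,-148.5,-247,110,1],[0,0,0,-148.5,-247,150,1],[0,0,0,-148.5,-247,150,1],[0,0,0,-148.5,-247,150,1],[0,0,0,-148.5,-247,150,1],[0,0,0,-148.5,-247,150,-1],[0,0,0,-148.5,-247,150,-1],[0,0,0,-148.5,-247,150,-1],[0,0,0,-148.5,-247,150,-1],[0,0,0,-148.5,-247,150,-1],[0,0,0,-148.5,-247,150,-1]])

```text
time: 8.58
tcp_pos: [0.4086, 0.171, 0.0205]
eef_rot: [1.0, -0.002, 0.002, -0.001]
ft_force: [-0.8, -1.3, 18.6]
width: 0.0693
grasp_force: 15.0
```

```bash
python3 - <<'E'
from plant import manip
from h import *
go(manip,.5875,.2735,.08,0)
c=manip.camera("scene");old=cv2.imread("pics/scene2.png")
go(manip,.5875,.2735,.08,0)
h=cv2.cvtColor(c["color"],cv2.COLOR_RGB2HSV)[...,1]; ho=cv2.cvtColor(old,cv2.COLOR_BGR2HSV)[...,1]
for r in(219,220,221,222,223,224): print(r,h[r,326:356],"\n old",ho[r,326:356])
E
```

```text
t 8.58 pos [0.4086 0.171  0.0205] yaw -0.2 w 0.0693 row [-0.02 -0.04 -0.04] [ 178.7 -103.2  -58.7]
t 8.63 pos [0.4086 0.171  0.0205] yaw -0.19 w 0.0692 row [-0.02 -0.04 -0.04] [ 178.7 -103.2  -58.7]
219 [116 113 115 117  19  17  19  17  17  17  15  17  15  17  13  11  16  13
  13  13  15  12  12  16  15 112 123 126 125 131] 
 old [124 121 123  83  25  12  15  17  15  13  15  14  14  16  14  16  18  16
  14  13  17  21  17  18  78 119 123 125 125 124]
220 [ 27  50  81 100  50  21  15  17  17  18  17  18  15  15  14  13  17  14
  16  15  11  13  15  17  28 115 126 126 126 128] 
 old [ 25  56  92  98  22  17  17  15  15  16  13  13  14  16  14  13  14  14
  13  16  18  17  14  14  95 115 122 125 126 127]
221 [ 10   9  10   9  24  48  22  17  13  15  13  17  13  16  12  14  14  16
   8  13  10  13  12  12  62 119 122 126 124 125] 
 old [  8   7   8   5   7  12  16  16  18  15  14  13  19  14  13  14  13  15
  15  16  15  14  12  30 107 114 122 126 124 124]
222 [  6   4   5   5   9   6   5  10  17  17  18  17  15  16  12  13  11  15
  11  13  13  15  17  72 110 117 120 121 126 124] 
 old [  2   1   3   3   4   4   3  12  13  13  16  16  14  13  13  14  16  16
  13  18  17  15  43 103 109 113 121 124 122 122]
223 [  4   4   5   4   4   4   3   5  34  53  41  34  17  16  13  14  12  14
  16  28  59  66  98 104 106 113 122 126 123 125] 
 old [  1   1   2   1   2   2   1   2  26  31  29  15  14  11  14  13  15  11
  16  15  63  83 105 110 107 115 119 122 127 123]
224 [  3   4   4   4   3   4   7   4   7  49  88  89 104  97  81  79  81  96
  99 101 104 104 102 102 106 114 120 125 125 127] 
 old [  1   1   1   1   1   2   5   2   3  52 101  98  86  84  87  79  87  86
  96  97 100 108 106 103 109 113 122 126 125 124]
```

The canister moved as the TCP reading predicts, so both cameras carry a common bias: true y is about vision + 3 mm. I'll lift it and carry it over the seat.

Emit:
play_rows(steps=[[0,0,0,0,0,-35,-1],[0,0,0,0,0,-70,-1],[0,0,0,0,0,-100,-1],[0,0,0,181,-103.3,-100,-1],[0,0,0,181,-103.3,-100,-1],[0,0,0,181,-103.3,-100,-1],[0,0,0,181,-103.3,-100,-1],[0,0,0,181,-103.3,-100,-1],[0,0,0,181,-103.3,-100,-1],[0,0,0,181,-103.3,-100,-1],[0,0,0,181,-103.3,-80,-1],[0,0,0,181,-103.3,-60,-1],[0,0,0,181,-103.3,-40,-1],[0,0,0,181,-103.3,-40,-1],[0,0,0,181,-103.3,-40,-1],[0,0,0,181,-103.3,-40,-1]], grip_force=20)

```text
time: 9.97
tcp_pos: [0.5888, 0.273, 0.0602]
eef_rot: [1.0, -0.002, 0.0, -0.0]
ft_force: [-0.7, 0.4, -0.3]
width: 0.069
grasp_force: 20.0
```

```bash
python3 - <<'E'
from plant import manip
from h import *
c=manip.camera("scene")
go(manip,.5896,.2743,.0305,0);s=manip.sense();print(s["ft_force"].round(1),s["qpos"].round(2))
cv2.imwrite("pics/s3.png",cv2.resize(c["color"][130:230,220:340,::-1],None,fx=6,fy=6,interpolation=cv2.INTER_CUBIC))
E
```

```text
t 10.02 pos [0.5891 0.2733 0.0605] yaw -0.2 w 0.069 row [-0.01 -0.01 -0.04] [ 0.4 -1.  30. ]
[ 0.3 -0.3 -0.9] [-0.46  0.7  -0.09  1.89  0.12  0.55 -2.2 ]
```

View pics/s3.png

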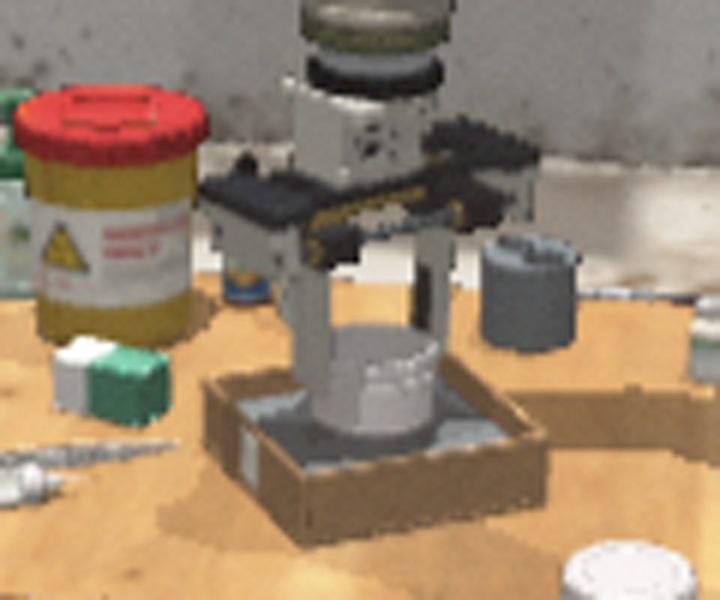

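The picture shows the canister held upright over the carton at (375,385), clear of the walls. I'll lower it to a probing depth.

Emit:
play_rows(steps=[[0,0,0,0,-0.5,4,-1],[0,0,0,0,-0.5,8,-1],[0,0,0,0,-0.5,11,-1],[0,0,0,0,-0.5,14,-1],[0,0,0,0,-0.5,16,-1],[0,0,0,0,-0.5,18,-1],[0,0,0,0,-0.5,18,-1],[0,0,0,0,-0.5,18,-1]])

```text
time: 10.68
tcp_pos: [0.5888, 0.2737, 0.0409]
eef_rot: [1.0, -0.002, -0.0, 0.0]
ft_force: [-0.2, 1.8, -1.4]
width: 0.0689
grasp_force: 20.0
```

No upward force with the canister bottom below the foam top, so it has entered the seat.

Emit:
play_rows(steps=[[0,0,0,0,0,3,-1],[0,0,0,0,0,6,-1],[0,0,0,0,0,9,-1],[0,0,0,0,0,11,-1],[0,0,0,0,0,11,-1],[0,0,0,0,0,11,-1]])

```text
time: 11.18
tcp_pos: [0.5887, 0.2736, 0.0305]
eef_rot: [1.0, -0.002, -0.0, 0.0]
ft_force: [-2.3, -0.1, 6.7]
width: 0.0688
grasp_force: 20.0
```

Emit:
play_rows(steps=[[0,0,0,0,0,0,1],[0,0,0,0,0,0,1],[0,0,0,0,0,0,1],[0,0,-18,-1.7,0,-3,1],[0,0,-18,-1.7,0,-3,1],[0,0,-18,-1.7,0,-3,1],[0,0,-18,-1.7,0,-3,1],[0,0,-18,-1.7,0,-3,1],[0,0,-18,-1.7,0,-3,1],[0,0,-18,-1.7,0,-3,1],[0,0,-18,-1.7,0,-3,1],[0,0,-18,-1.7,0,-3,1],[0,0,-18,-1.7,0,-3,1],[0,0,-18,-1.7,0,-3,1],[0,0,-18,-1.7,0,-3,1],[0,0,-18,-1.7,0,-3,1],[0,0,-18,-1.7,0,-3,1],[0,0,-18,-1.7,0,-3,1]])

```text
time: 12.68
tcp_pos: [0.5872, 0.2734, 0.0328]
eef_rot: [0.709, 0.705, -0.0, -0.0]
ft_force: [-0.4, 0.9, -0.2]
width: 0.0933
grasp_force: 0.0
```

Emit:
play_rows(steps=[[0,0,0,0,0,0,-1],[0,0,0,0,0,0,-1],[0,0,0,0,0,0,-1],[0,0,0,0,0,0,-1],[0,0,0,0,0,0,-1]], grip_force=5)

```text
time: 13.1
tcp_pos: [0.5871, 0.2739, 0.0332]
eef_rot: [0.708, 0.706, 0.0, 0.0]
ft_force: [0.4, -0.5, -0.1]
width: 0.0691
grasp_force: 5.0
```

```bash
python3 - <<'E'
from plant import manip
from h import *
go(manip,.6965,.06,.12,90);s=manip.sense();print(s["ft_force"].round(1),s["qpos"].round(2))
E
```

```text
t 13.1 pos [0.5871 0.2739 0.0332] yaw 89.79 w 0.0691 row [ 0.   -0.   -0.04] [-213.5  110.2  -86.8]
[ 0.4 -0.5 -0.1] [-0.2   0.79 -0.5   1.89  0.62  0.63 -1.1 ]
```

Canister seated at TCP (0.5871, 0.2737) with no side force. Now the holder.

Emit:
play_rows(steps=[[0,0,0,0,0,0,1],[0,0,0,0,0,0,1],[0,0,0,0,0,0,1],[0,0,0,0,0,-40,1],[0,0,0,0,0,-70,1],[0,0,0,-213.5,109,-70,1],[0,0,0,-213.5,109,-70,1],[0,0,0,-213.5,109,-70,1],[0,0,0,-213.5,109,-70,1],[0,0,0,-213.5,109,-70,1],[0,0,0,-213.5,109,-70,1],[0,0,0,-213.5,109,-70,1],[0,0,0,-213.5,109,-70,1],[0,0,0,-213.5,109,-70,1],[0,0,0,-213.5,109,-40,1],[0,0,0,-213.5,109,-15,1],[0,0,0,-213.5,109,-9.8,1],[0,0,0,-213.5,109,-9.8,1],[0,0,0,-213.5,109,-9.8,1]])

```text
time: 14.68
tcp_pos: [0.6953, 0.0616, 0.0436]
eef_rot: [0.708, 0.707, 0.0, -0.0]
ft_force: [-0.4, -0.0, 0.2]
width: 0.0933
grasp_force: 0.0
```

Emit:
play_rows(steps=[[0,0,0,0,0,0,-1],[0,0,0,0,0,0,-1],[0,0,0,0,0,0,-1],[0,0,0,0,0,0,-1],[0,0,0,0,0,0,-1],[0,0,0,0,0,0,-1]], grip_force=8)

```text
time: 15.18
tcp_pos: [0.6954, 0.0597, 0.0433]
eef_rot: [0.708, 0.706, -0.0, 0.0]
ft_force: [-1.3, -0.6, 4.3]
width: 0.0607
grasp_force: 8.0
```

```bash
python3 - <<'E'
from plant import manip
from h import *
c=manip.camera("scene");t=manip.camera("top")
go(manip,.696,.060,.043,180);s=manip.sense();print(s["ft_force"].round(1),s["qpos"].round(2))
cv2.imwrite("pics/s4.png",np.hstack([cv2.resize(c["color"][130:230,250:330,::-1],None,fx=5,fy=5,interpolation=cv2.INTER_CUBIC),cv2.resize(t["color"][110:210,370:450,::-1],None,fx=5,fy=5,interpolation=cv2.INTER_CUBIC)]))
E
```

```text
t 15.28 pos [0.6954 0.0598 0.0433] yaw 89.8 w 0.0611 row [ -0.     0.   -18.04] [0.3 0.6 0.3]
[-2.1 -0.9  5.2] [ 0.16  0.83 -0.55  1.76  0.61  0.73 -0.71]
```

View pics/s4.png

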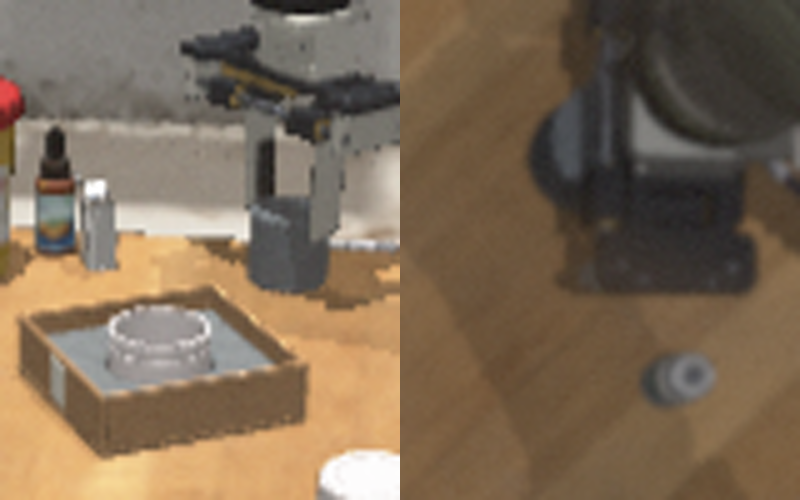

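The left panel shows the canister seated upright in the carton at (158,340), and the holder gripped at (288,240). I'll re-grip the holder turned 90°.

Emit:
play_rows(steps=[[0,0,0,0,0,0,1],[0,0,0,0,0,0,1],[0,0,0,0,0,0,1],[0,0,-18,0,0,0,1],[0,0,-18,0,0,0,1],[0,0,-18,0,0,0,1],[0,0,-18,0,0,0,1],[0,0,-18,0,0,0,1],[0,0,-18,0,0,0,1],[0,0,-18,0,0,0,1],[0,0,-18,0,0,0,1],[0,0,-18,0,0,0,1],[0,0,-18,0,0,0,1],[0,0,-18,0,0,0,1],[0,0,-18,0,0,0,1],[0,0,-18,0,0,0,1],[0,0,-18,0,0,0,1],[0,0,-18,0,0,0,1]])

```text
time: 16.78
tcp_pos: [0.6954, 0.0597, 0.0425]
eef_rot: [0.003, 1.0, 0.0, -0.0]
ft_force: [0.4, 0.0, -0.2]
width: 0.0931
grasp_force: 0.0
```

```bash
python3 - <<'E'
from plant import manip
from h import *
go(manip,.6954,.0597,.043,180);s=manip.sense();print(s["ft_force"].round(1),s["qpos"].round(2))
E
```

```text
t 16.78 pos [0.6954 0.0597 0.0425] yaw 179.64 w 0.0931 row [ 0.   -0.01 -0.07] [-0.  -0.  -0.5]
[ 0.4  0.  -0.2] [ 0.36  0.95 -0.91  1.75  0.92  0.94  0.61]
```

Emit:
play_rows(steps=[[0,0,0,0,0,0,-1],[0,0,0,0,0,0,-1],[0,0,0,0,0,0,-1],[0,0,0,0,0,0,-1],[0,0,0,0,0,0,-1],[0,0,0,0,0,0,-1],[0,0,0,0,0,-5,-1],[0,0,0,0,0,-20,-1],[0,0,0,0,0,-50,-1],[0,0,0,0,0,-80,-1],[0,0,0,0,0,-80,-1],[0,0,0,0,0,-80,-1]], grip_force=25)

```text
time: 17.78
tcp_pos: [0.6965, 0.0603, 0.126]
eef_rot: [0.002, 1.0, 0.0, 0.002]
ft_force: [-0.4, -0.7, -1.5]
width: 0.0603
grasp_force: 25.0
```

```bash
python3 - <<'E'
from plant import manip
from h import *
go(manip,.5871,.2737,.115,180);s=manip.sense();print(s["ft_force"].round(1),s["qpos"].round(2))
E
```

```text
t 17.78 pos [0.6965 0.0603 0.126 ] yaw 179.8 w 0.0603 row [ 0.01  0.04 -0.04] [110.2 213.   10.6]
[-0.4 -0.7 -1.5] [ 0.39  0.86 -0.98  1.7   0.82  1.04  0.69]
```

Emit:
play_rows(steps=[[0,0,0,110,213,5,-1],[0,0,0,110,213,5,-1],[0,0,0,110,213,5,-1],[0,0,0,110,213,5,-1],[0,0,0,110,213,5,-1],[0,0,0,110,213,5,-1],[0,0,0,110,213,5,-1],[0,0,0,110,213,5,-1],[0,0,0,110,213,15,-1],[0,0,0,110,213,27,-1],[0,0,0,110,213,27,-1],[0,0,0,110,213,27,-1],[0,0,0,110,213,27,-1],[0,0,0,110,213,27,-1]])

```text
time: 18.95
tcp_pos: [0.5865, 0.2728, 0.0959]
eef_rot: [0.002, 1.0, 0.0, -0.0]
ft_force: [-0.6, -0.1, -1.2]
width: 0.0603
grasp_force: 25.0
```

```bash
python3 - <<'E'
from plant import manip
from h import *
c=manip.camera("scene")
go(manip,.5871,.2737,.0555,180);s=manip.sense();print(s["ft_force"].round(1),s["qpos"].round(2))
cv2.imwrite("pics/s5.png",cv2.resize(c["color"][150:230,240:330,::-1],None,fx=6,fy=6,interpolation=cv2.INTER_CUBIC))
E
```

```text
t 19.0 pos [0.5864 0.2729 0.0961] yaw 179.77 w 0.0606 row [ 0.    0.   -0.05] [-0.6  0.8 40.6]
[ 0.   0.1 -1.2] [ 0.05  0.84 -0.95  1.85  0.85  0.93  0.26]
```

View pics/s5.png

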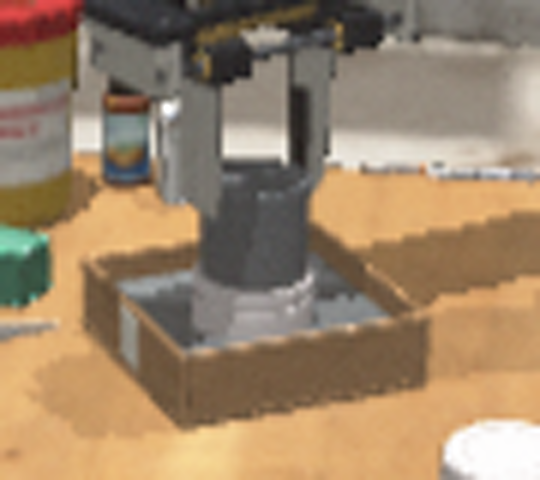

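The holder is held upright directly over the canister mouth, around (255,265). Lowering it in stages.

Emit:
play_rows(steps=[[0,0,0,-0.6,0.8,0,-1],[0,0,0,-0.6,0.8,3,-1],[0,0,0,-0.6,0.8,6,-1],[0,0,0,-0.6,0.8,8,-1],[0,0,0,-0.6,0.8,8,-1],[0,0,0,-0.6,0.8,8,-1]])

```text
time: 19.5
tcp_pos: [0.5866, 0.274, 0.0876]
eef_rot: [0.002, 1.0, -0.0, -0.0]
ft_force: [0.2, -1.0, -0.7]
width: 0.0604
grasp_force: 25.0
```

Emit:
play_rows(steps=[[0,0,0,-0.4,0,5,-1],[0,0,0,-0.4,0,10,-1],[0,0,0,-0.4,0,15,-1],[0,0,0,-0.4,0,20,-1],[0,0,0,-0.4,0,25,-1],[0,0,0,-0.4,0,29,-1],[0,0,0,-0.4,0,30,-1],[0,0,0,-0.4,0,30,-1],[0,0,0,-0.4,0,30,-1]])

```text
time: 20.25
tcp_pos: [0.5871, 0.2741, 0.0579]
eef_rot: [0.002, 1.0, -0.0, -0.0]
ft_force: [-0.0, 0.5, -0.6]
width: 0.0607
grasp_force: 25.0
```

Emit:
play_rows(steps=[[0,0,0,0,0,1,-1],[0,0,0,0,0,2,-1],[0,0,0,0,0,2,-1],[0,0,0,0,0,2,-1]])

```text
time: 20.58
tcp_pos: [0.5872, 0.2741, 0.056]
eef_rot: [0.002, 1.0, 0.0, 0.0]
ft_force: [1.0, 0.4, -0.7]
width: 0.0604
grasp_force: 25.0
```

Emit:
play_rows(steps=[[0,0,0,0,0,0,1],[0,0,0,0,0,0,1],[0,0,0,0,0,0,1],[0,0,0,0,0,-30,1],[0,0,0,0,0,-60,1],[0,0,0,11,-257.5,-64,1],[0,0,0,11,-257.5,-64,1],[0,0,0,11,-257.5,-64,1],[0,0,0,11,-257.5,-64,1],[0,0,0,11,-257.5,-64,1],[0,0,0,11,-257.5,-64,1],[0,0,0,11,-257.5,-64,1],[0,0,0,11,-257.5,-64,1],[0,0,0,11,-257.5,-64,1],[0,0,0,11,-257.5,-64,1],[0,0,0,11,-257.5,-64,1]])

```text
time: 21.92
tcp_pos: [0.5755, 0.0188, 0.1202]
eef_rot: [0.0, 1.0, 0.001, 0.0]
ft_force: [0.4, -0.2, 0.1]
width: 0.0933
grasp_force: 0.0
```

```bash
python3 - <<'E'
from plant import manip
from h import *
t=manip.camera("top");c=manip.camera("scene")
go(manip,.576,.0165,.012,90);s=manip.sense();print(s["ft_force"].round(1),s["qpos"].round(2))
p=proj(t["color"] is None or t,[.5871,.2737-.0035,.070]);print("holder top centre pred",p)
a=cv2.resize(t["color"][160:195,310:345,::-1],(490,490),interpolation=cv2.INTER_CUBIC)
b=cv2.resize(c["color"][180:215,262:284+17,::-1],(300,270),interpolation=cv2.INTER_CUBIC)
im=np.zeros((490,790,3),np.uint8);im[:,:490]=a;im[:270,490:]=b
cv2.imwrite("pics/w6.png",cv2.convertScaleAbs(im,alpha=1.5)); cv2.imwrite("pics/top6.png",t["color"][:,:,::-1])
E
```

```text
t 22.02 pos [0.5754 0.0184 0.1201] yaw 179.96 w 0.0925 row [ 1.000e-02 -0.000e+00  1.799e+01] [ -0.6  -2.  108.1]
[-0.  -0.6 -0. ] [ 0.51  0.76 -1.01  1.99  0.85  0.89  0.6 ]
holder top centre pred [329.05720334 177.27367119]
```

View pics/w6.png

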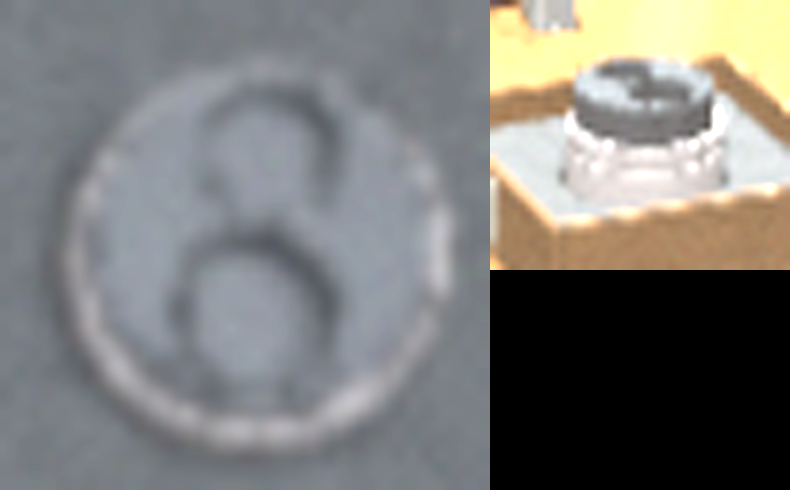

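The picture shows the holder home in the seated canister. The wide well is at crop (258,315), toward the robot, and the narrow well at (271,156), on the far side. The well line therefore runs at about −3° to world x. Next is the large vial: low centring grip first, then a turned re-grip at the top.

Emit:
play_rows(steps=[[0,0,18,-0.6,-2.3,20,1],[0,0,18,-0.6,-2.3,20,1],[0,0,18,-0.6,-2.3,20,1],[0,0,18,-0.6,-2.3,20,1],[0,0,18,-0.6,-2.3,20,1],[0,0,18,-0.6,-2.3,20,1],[0,0,18,-0.6,-2.3,20,1],[0,0,18,-0.6,-2.3,20,1],[0,0,18,-0.6,-2.3,20,1],[0,0,18,-0.6,-2.3,20,1],[0,0,18,-0.6,-2.3,20,1],[0,0,18,-0.6,-2.3,20,1],[0,0,18,-0.6,-2.3,20,1],[0,0,18,-0.6,-2.3,20,1],[0,0,18,-0.6,-2.3,50,1],[0,0,18,-0.6,-2.3,80,1],[0,0,18,-0.6,-2.3,105,1],[0,0,18,-0.6,-2.3,108,1],[0,0,18,-0.6,-2.3,108,1],[0,0,18,-0.6,-2.3,108,1]])

```text
time: 23.68
tcp_pos: [0.5762, 0.0151, 0.0126]
eef_rot: [0.708, 0.707, 0.0, -0.0]
ft_force: [0.5, 0.6, 0.9]
width: 0.0933
grasp_force: 0.0
```

Emit:
play_rows(steps=[[0,0,0,0,0,0,0.2],[0,0,0,0,0,0,-0.1],[0,0,0,0,0,0,-0.25],[0,0,0,0,0,0,-0.35],[0,0,0,0,0,0,-1],[0,0,0,0,0,0,-1],[0,0,0,0,0,0,-1]], grip_force=3)

```text
time: 24.27
tcp_pos: [0.5759, 0.0142, 0.012]
eef_rot: [0.708, 0.706, 0.0, 0.0]
ft_force: [-0.0, 0.2, -1.0]
width: 0.0509
grasp_force: 0.0
```

```bash
python3 - <<'E'
from plant import manip
from h import *
c=manip.camera("scene")
go(manip,.576,.0165,.034,180);s=manip.sense();print(s["ft_force"].round(1),s["qpos"].round(2),s["grasp_force"])
cv2.imwrite("pics/s7.png",cv2.resize(c["color"][150:230,290:380,::-1],None,fx=6,fy=6,interpolation=cv2.INTER_CUBIC))
E
```

```text
t 24.32 pos [0.5759 0.0142 0.012 ] yaw 89.81 w 0.0469 row [ -0.     0.   -18.04] [  2.3   0.1 -22. ]
[-0.7  0.3  0.1] [ 0.18  0.76 -0.46  2.06  0.72  0.48 -0.83] 0.0
```

View pics/s7.png

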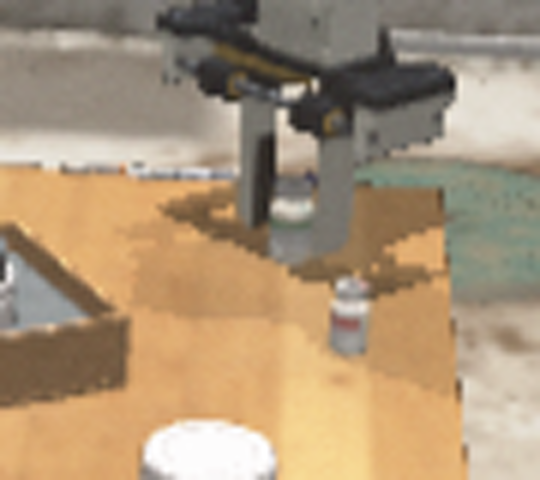

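The large vial stands between the fingers at (292,225), and the fingers are still closing.

Emit:
play_rows(steps=[[0,0,0,0,0,0,-1],[0,0,0,0,0,0,-1],[0,0,0,0,0,0,-1],[0,0,0,0,0,0,-1],[0,0,0,0,0,0,-1]])

```text
time: 24.73
tcp_pos: [0.5759, 0.0143, 0.0118]
eef_rot: [0.708, 0.706, -0.0, -0.0]
ft_force: [0.2, 0.4, 0.1]
width: 0.0263
grasp_force: 3.0
```

Emit:
play_rows(steps=[[0,0,0,0,0,0,0.2],[0,0,0,0,0,0,0.2],[0,0,-18,2,0,0,0.2],[0,0,-18,2,0,0,0.2],[0,0,-18,2,0,0,0.2],[0,0,-18,2,0,0,0.2],[0,0,-18,2,0,0,0.2],[0,0,-18,2,0,0,0.2],[0,0,-18,2,0,0,0.2],[0,0,-18,2,0,0,0.2],[0,0,-18,2,0,0,0.2],[0,0,-18,2,0,0,0.2],[0,0,-18,2,0,0,0.2],[0,0,-18,2,0,0,0.2],[0,0,-18,2,0,0,0.2],[0,0,-18,2,0,0,0.2],[0,0,-18,2,0,0,0.2],[0,0,-18,2,0,0,0.2]])

```text
time: 26.23
tcp_pos: [0.5759, 0.0162, 0.0119]
eef_rot: [0.003, 1.0, -0.0, -0.0]
ft_force: [-0.1, -0.6, -0.8]
width: 0.0557
grasp_force: 0.0
```

```bash
python3 - <<'E'
from plant import manip
from h import *
go(manip,.5759,.0165,.034,177);s=manip.sense();print(s["ft_force"].round(1),s["qpos"].round(2),s["grasp_force"])
E
```

```text
t 26.23 pos [0.5759 0.0162 0.0119] yaw 179.65 w 0.0557 row [-0.   -0.    0.53] [  0.    0.3 -22.1]
[-0.1 -0.6 -0.8] [ 0.41  0.87 -0.83  2.05  1.04  0.72  0.45] 0.0
```

Emit:
play_rows(steps=[[0,0,0,0,0,0,-1],[0,0,0,0,0,0,-1],[0,0,0,0,0,0,-1],[0,0,0,0,0,0,-1],[0,0,0,0,0,0,-1],[0,0,0,0,0,0,0],[0,0,0,0,0,0,0],[0,0,0,0,0,-22,0],[0,0,0,0,0,-22,0],[0,0,0,0,0,-22,0],[0,0,0,0,0,-22,-1],[0,0,0,0,0,-22,-1],[0,0,0,0,0,-22,-1],[0,0,0,0,0,-22,-1],[0,0,0,0,0,-22,-1],[0,0,0,0,0,-22,-1]], grip_force=5)

```text
time: 27.57
tcp_pos: [0.5758, 0.0163, 0.0336]
eef_rot: [0.002, 1.0, 0.0, -0.0]
ft_force: [-0.0, -0.3, -0.1]
width: 0.0268
grasp_force: 5.0
```

```bash
python3 - <<'E'
from plant import manip
from h import *
go(manip,.5737,.2748,.125,177);s=manip.sense();print(s["ft_force"].round(1),s["qpos"].round(2),s["grasp_force"])
E
```

```text
t 27.57 pos [0.5758 0.0163 0.0336] yaw 179.81 w 0.0268 row [ 0.   -0.    0.56] [  3.  258.5 -91.4]
[-0.  -0.3 -0.1] [ 0.43  0.85 -0.86  2.04  0.99  0.75  0.49] 4.999669566750526
```

Emit:
play_rows(steps=[[0,0,0,0,0,-30,-1],[0,0,0,0,0,-65,-1],[0,0,0.5,3,258.5,-91,-1],[0,0,0.5,3,258.5,-91,-1],[0,0,0.5,3,258.5,-91,-1],[0,0,0.5,3,258.5,-91,-1],[0,0,0.5,3,258.5,-91,-1],[0,0,0.5,3,258.5,-91,-1],[0,0,0.5,3,258.5,-91,-1],[0,0,0.5,3,258.5,-91,-1],[0,0,0.5,3,258.5,-91,-1],[0,0,0.5,3,258.5,-80,-1],[0,0,0.5,3,258.5,-80,-1],[0,0,0.5,3,258.5,-80,-1],[0,0,0.5,3,258.5,-80,-1],[0,0,0.5,3,258.5,-80,-1]], grip_force=8)

```text
time: 28.9
tcp_pos: [0.5741, 0.2739, 0.1138]
eef_rot: [0.024, 1.0, -0.0, -0.0]
ft_force: [-0.0, -0.1, -0.2]
width: 0.0269
grasp_force: 8.0
```

```bash
python3 - <<'E'
from plant import manip
from h import *
go(manip,.5737,.2748,.0726,177);s=manip.sense();print(s["ft_force"].round(1),s["qpos"].round(2),s["grasp_force"])
E
```

```text
t 28.9 pos [0.5741 0.2739 0.1138] yaw 177.24 w 0.0269 row [-0.   -0.    0.05] [ 0.4  0.9 41.2]
[-0.  -0.1 -0.2] [ 0.03  0.79 -0.93  1.86  0.8   0.92  0.24] 7.999800145626068
```

Probing into the wide well: 18 mm down puts the vial bottom about 8 mm below the holder top.

Emit:
play_rows(steps=[[0,0,0,0.4,0.9,0,-1],[0,0,0,0.4,0.9,4,-1],[0,0,0,0.4,0.9,8,-1],[0,0,0,0.4,0.9,11,-1],[0,0,0,0.4,0.9,13,-1],[0,0,0,0.4,0.9,15,-1],[0,0,0,0.4,0.9,15,-1],[0,0,0,0.4,0.9,15,-1]])

```text
time: 29.57
tcp_pos: [0.5733, 0.2757, 0.0987]
eef_rot: [0.023, 1.0, -0.0, -0.0]
ft_force: [-0.0, 0.2, -0.3]
width: 0.0267
grasp_force: 8.0
```

Emit:
play_rows(steps=[[0,0,0,0,-0.6,4,-1],[0,0,0,0,-0.6,8,-1],[0,0,0,0,-0.6,12,-1],[0,0,0,0,-0.6,16,-1],[0,0,0,0,-0.6,20,-1],[0,0,0,0,-0.6,24,-1],[0,0,0,0,-0.6,24,-1],[0,0,0,0,-0.6,24,-1]])

```text
time: 30.23
tcp_pos: [0.5732, 0.2751, 0.0746]
eef_rot: [0.023, 1.0, -0.0, -0.0]
ft_force: [0.0, -0.3, -0.2]
width: 0.0271
grasp_force: 8.0
```

Emit:
play_rows(steps=[[0,0,0,0,0,1,-1],[0,0,0,0,0,1.5,-1],[0,0,0,0,0,1.5,-1]])

```text
time: 30.48
tcp_pos: [0.5735, 0.2751, 0.0735]
eef_rot: [0.024, 1.0, 0.0, 0.0]
ft_force: [0.4, -0.1, 0.1]
width: 0.0268
grasp_force: 8.0
```

Released height matches home. Opening and moving to the small vial.

Emit:
play_rows(steps=[[0,0,0,0,0,0,0.1],[0,0,0,0,0,0,0.1],[0,0,0,0,0,0,0.1],[0,0,0,0,0,-25,0.1],[0,0,0,0,0,-50,0.5],[0,0,17.45,106.3,-194.9,-50,1],[0,0,17.45,106.3,-194.9,-50,1],[0,0,17.45,106.3,-194.9,-50,1],[0,0,17.45,106.3,-194.9,-50,1],[0,0,17.45,106.3,-194.9,-50,1],[0,0,17.45,106.3,-194.9,-50,1],[0,0,17.45,106.3,-194.9,-50,1],[0,0,17.45,106.3,-194.9,-50,1],[0,0,17.45,106.3,-194.9,-50,1],[0,0,17.45,106.3,-194.9,-50,1],[0,0,17.45,106.3,-194.9,-50,1],[0,0,17.45,106.3,-194.9,-50,1],[0,0,17.45,106.3,-194.9,-50,1],[0,0,17.45,106.3,-194.9,-50,1],[0,0,17.45,106.3,-194.9,-50,1]])

```text
time: 32.15
tcp_pos: [0.458, 0.0855, 0.1235]
eef_rot: [0.705, 0.709, -0.0, 0.0]
ft_force: [-0.2, 0.2, -0.1]
width: 0.093
grasp_force: 0.0
```

```bash
python3 - <<'E'
from plant import manip
from h import *
t=manip.camera("top");c=manip.camera("scene")
go(manip,.458,.0855,.012,90);s=manip.sense();print(s["ft_force"].round(1),s["qpos"].round(2))
a=cv2.resize(t["color"][160:195,310:345,::-1],(420,420),interpolation=cv2.INTER_CUBIC)
b=cv2.resize(c["color"][170:240,255:365,::-1],(380,242),interpolation=cv2.INTER_CUBIC)
im=np.zeros((420,800,3),np.uint8);im[:,:420]=a;im[:242,420:]=b
cv2.imwrite("pics/w8.png",im)
E
```

```text
t 32.25 pos [0.458  0.0854 0.1234] yaw 90.22 w 0.0932 row [-0.   -0.    0.04] [ 1.000e-01 -0.000e+00  1.114e+02]
[0.6 0.6 0.8] [ 0.11  0.5  -0.57  2.24  0.54  0.53 -0.88]
```

View pics/w8.png

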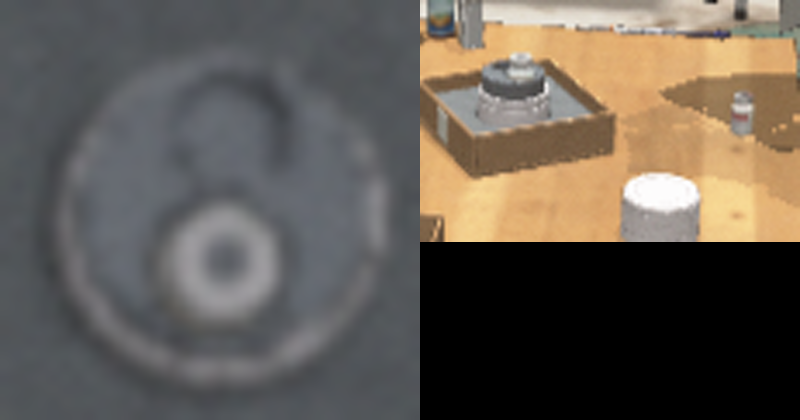

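The large vial stands in the wide well at (225,260), and the narrow well at (235,120) is empty. The small vial is upright on the table. Descending to it for the low centring grip.

Emit:
play_rows(steps=[[0,0,0,0,0,30,1],[0,0,0,0,0,60,0.8],[0,0,0,0,0,90,0.5],[0,0,0,0,0,108,0.4],[0,0,0,0,0,111.4,0.3],[0,0,0,0,0,111.4,0.2],[0,0,0,0,0,111.4,0],[0,0,0,0,0,111.4,-1],[0,0,0,0,0,111.4,-1],[0,0,0,0,0,111.4,-1],[0,0,0,0,0,111.4,-1],[0,0,0,0,0,111.4,-1],[0,0,0,0,0,111.4,-1],[0,0,0,0,0,111.4,-1],[0,0,0,0,0,111.4,-1]], grip_force=3)

```text
time: 33.5
tcp_pos: [0.4583, 0.0853, 0.0122]
eef_rot: [0.707, 0.707, 0.0, 0.0]
ft_force: [0.6, -0.7, 4.8]
width: 0.0218
grasp_force: 3.0
```

```bash
python3 - <<'E'
from plant import manip
from h import *
c=manip.camera("scene")
go(manip,.458,.0855,.012,180);s=manip.sense();print(s["ft_force"].round(1),s["qpos"].round(2),s["grasp_force"])
E
```

```text
t 33.55 pos [0.4582 0.0853 0.0122] yaw 90.06 w 0.0215 row [  0.     0.   -17.99] [ 0.2 -0.2  0.2]
[ 1.1 -1.8  4.7] [-0.12  0.68 -0.26  2.32  0.82  0.23 -1.13] 3.0004051700234413
```

Emit:
play_rows(steps=[[0,0,0,0,0,0,0.1],[0,0,0,0,0,0,0.1],[0,0,0,0,0,0,0.1],[0,0,-18,0,0,0,0.1],[0,0,-18,0,0,0,0.1],[0,0,-18,0,0,0,0.1],[0,0,-18,0,0,0,0.1],[0,0,-18,0,0,0,0.1],[0,0,-18,0,0,0,0.1],[0,0,-18,0,0,0,0.1],[0,0,-18,0,0,0,0.1],[0,0,-18,0,0,0,0.1],[0,0,-18,0,0,0,0.1],[0,0,-18,0,0,0,0.1],[0,0,-18,0,0,0,0.1],[0,0,-18,0,0,0,0.1],[0,0,-18,0,0,0,0.1],[0,0,-18,0,0,0,0.1],[0,0,-18,0,0,0,0.1]])

```text
time: 35.13
tcp_pos: [0.458, 0.0854, 0.0119]
eef_rot: [0.001, 1.0, 0.0, -0.0]
ft_force: [0.0, 0.4, 0.6]
width: 0.0508
grasp_force: 0.0
```

```bash
python3 - <<'E'
from plant import manip
from h import *
go(manip,.4583,.0853,.025,180);s=manip.sense();print(s["ft_force"].round(1),s["qpos"].round(2),s["grasp_force"])
E
```

```text
t 35.13 pos [0.458  0.0854 0.0119] yaw 179.91 w 0.0508 row [ 0.   -0.   -0.02] [ -0.3  -0.1 -13.1]
[0.  0.4 0.6] [ 0.14  0.75 -0.65  2.31  1.16  0.47  0.08] 0.0
```

Emit:
play_rows(steps=[[0,0,0,0,0,0,-1],[0,0,0,0,0,0,-1],[0,0,0,0,0,0,-1],[0,0,0,0,0,0,-1],[0,0,0,0,0,0,-1],[0,0,0,0,0,0,-1],[0,0,0,0,0,0,0],[0,0,0,0,0,0,0],[0,0,0,-0.3,0,-13,0],[0,0,0,-0.3,0,-13,0],[0,0,0,-0.3,0,-13,0],[0,0,0,-0.3,0,-13,-1],[0,0,0,-0.3,0,-13,-1],[0,0,0,-0.3,0,-13,-1],[0,0,0,-0.3,0,-13,-1],[0,0,0,-0.3,0,-13,-1],[0,0,0,-0.3,0,-13,-1],[0,0,0,-0.3,0,-13,-1]], grip_force=6)

```text
time: 36.63
tcp_pos: [0.4583, 0.0854, 0.0249]
eef_rot: [-0.001, 1.0, 0.0, -0.0]
ft_force: [0.7, -0.0, 0.4]
width: 0.0218
grasp_force: 6.0
```

```bash
python3 - <<'E'
from plant import manip
from h import *
go(manip,.6032,.2734,.125,177);s=manip.sense();print(s["ft_force"].round(1),s["qpos"].round(2),s["grasp_force"])
E
```

```text
t 36.63 pos [0.4583 0.0854 0.0249] yaw -179.94 w 0.0218 row [ 0.   -0.    0.61] [-145.1  187.8 -100.1]
[ 0.7 -0.   0.4] [ 0.16  0.73 -0.68  2.3   1.1   0.49  0.14] 6.000012159347534
```

Emit:
play_rows(steps=[[0,0,0,0,0,-40,-1],[0,0,0,0,0,-80,-1],[0,0,0.6,0,0,-115,-1],[0,0,0.6,-145.1,187.8,-115,-1],[0,0,0.6,-145.1,187.8,-115,-1],[0,0,0.6,-145.1,187.8,-115,-1],[0,0,0.6,-145.1,187.8,-115,-1],[0,0,0.6,-145.1,187.8,-115,-1],[0,0,0.6,-145.1,187.8,-115,-1],[0,0,0.6,-145.1,187.8,-115,-1],[0,0,0.6,-145.1,187.8,-115,-1],[0,0,0.6,-145.1,187.8,-115,-1],[0,0,0.6,-145.1,187.8,-95,-1],[0,0,0.6,-145.1,187.8,-80,-1],[0,0,0.6,-145.1,187.8,-80,-1],[0,0,0.6,-145.1,187.8,-80,-1],[0,0,0.6,-145.1,187.8,-80,-1],[0,0,0.6,-145.1,187.8,-80,-1]])

```text
time: 38.13
tcp_pos: [0.6035, 0.2734, 0.1058]
eef_rot: [0.026, 1.0, 0.0, 0.0]
ft_force: [0.5, 0.1, 0.1]
width: 0.0217
grasp_force: 6.0
```

```bash
python3 - <<'E'
from plant import manip
from h import *
go(manip,.6032,.2734,.073,177);s=manip.sense();print(s["ft_force"].round(1),s["qpos"].round(2),s["grasp_force"])
E
```

```text
t 38.13 pos [0.6035 0.2734 0.1058] yaw 177.04 w 0.0217 row [0.01 0.01 0.01] [ 0.3  0.  32.8]
[0.5 0.1 0.1] [-0.01  0.79 -0.82  1.81  0.74  0.88  0.34] 5.999987795948982
```

Bottom is at z ≈ 0.081. Probing to about 0.064, below the 0.070 holder top.

Emit:
play_rows(steps=[[0,0,0,0.2,0,4,-1],[0,0,0,0.2,0,8,-1],[0,0,0,0.2,0,11,-1],[0,0,0,0.2,0,13,-1],[0,0,0,0.2,0,15,-1],[0,0,0,0.2,0,17,-1],[0,0,0,0.2,0,17,-1],[0,0,0,0.2,0,17,-1]])

```text
time: 38.8
tcp_pos: [0.603, 0.2734, 0.0879]
eef_rot: [0.026, 1.0, -0.0, -0.0]
ft_force: [0.0, 0.2, 0.2]
width: 0.0216
grasp_force: 6.0
```

```bash
python3 - <<'E'
from plant import manip
from h import *
go(manip,.6032,.2734,.073,177);s=manip.sense();print(s["ft_force"].round(1))
E
```

```text
t 38.8 pos [0.603  0.2734 0.0879] yaw 177.06 w 0.0216 row [-0.   -0.    0.01] [-0.2  0.  14.9]
[0.  0.2 0.2]
```

Emit:
play_rows(steps=[[0,0,0,0,0,4,-1],[0,0,0,0,0,8,-1],[0,0,0,0,0,11,-1],[0,0,0,0,0,13,-1],[0,0,0,0,0,14,-1],[0,0,0,0,0,14,-1],[0,0,0,0,0,14,-1]])

```text
time: 39.38
tcp_pos: [0.6031, 0.2734, 0.074]
eef_rot: [0.026, 1.0, 0.0, -0.0]
ft_force: [0.3, -0.5, 0.3]
width: 0.0219
grasp_force: 6.0
```

Emit:
play_rows(steps=[[0,0,0,0,0,0,0],[0,0,0,0,0,0,0],[0,0,0,0,0,0,0],[0,0,0,0,0,-30,0],[0,0,0,0,0,-60,0.5],[0,0,-0.6,257,12.7,-60,1],[0,0,-0.6,257,12.7,-60,1],[0,0,-0.6,257,12.7,-60,1],[0,0,-0.6,257,12.7,-60,1],[0,0,-0.6,257,12.7,-60,1],[0,0,-0.6,257,12.7,-60,1],[0,0,-0.6,257,12.7,-60,1],[0,0,-0.6,257,12.7,-60,1],[0,0,-0.6,257,12.7,-60,1],[0,0,-0.6,257,12.7,-60,1],[0,0,-0.6,257,12.7,-60,1]])

```text
time: 40.72
tcp_pos: [0.3486, 0.2992, 0.1338]
eef_rot: [0.001, 1.0, 0.0, 0.0]
ft_force: [-0.6, -0.0, -0.8]
width: 0.0928
grasp_force: 0.0
```

```bash
python3 - <<'E'
from plant import manip
from h import *
t=manip.camera("top")
go(manip,.347,.2995,.020,180);s=manip.sense();print(s["ft_force"].round(1),s["qpos"].round(2))
cv2.imwrite("pics/t9.png",t["color"][:,:,::-1])
h=cv2.cvtColor(t["color"],cv2.COLOR_RGB2HSV);g=cv2.cvtColor(t["color"],cv2.COLOR_RGB2GRAY)
# bright vial tops in the holder, cast at their heights; expected = large (.5735,.2751,.090), small (.6031,.2734,.089)
n,l,st,ce=cv2.connectedComponentsWithStats(((g[165:192,316:342]>np.percentile(g[165:192,316:342],80))).astype(np.uint8))
for i in range(1,n):
    if st[i,4]>8: print(st[i],ce[i]+[316,165],ray(t,ce[i]+[316,165],.09).round(4))
np.set_printoptions(linewidth=200);print(g[164:194,316:342])
E
```

```text
t 40.77 pos [0.3484 0.2991 0.1338] yaw 179.93 w 0.0929 row [ 0.   -0.   -0.01] [  1.4   0.4 113.8]
[-0.8 -0.2  0.2] [-0.2   0.56 -0.88  2.24  0.73  0.66 -0.05]
[ 9  1  8  8 46] [328.86956522 169.58695652] [0.6041 0.2728 0.09  ]
[24 10  2  6 10] [340.6 177.5] [0.585  0.2431 0.09  ]
[ 8 12  9 10 66] [328.15151515 181.42424242] [0.5745 0.2739 0.09  ]
[[ 81  82  83  86  84  85  82  85  83  86  91  97  97  97  93  90  85  84  87  86  81  81  80  85  79  82]
 [ 80  78  80  85  87  88  91  95  98 102 100  97 106 104 103  92  87  95  88  82  80  82  82  84  83  80]
 [ 80  81  81  83  90  98 102 107 106 103  99 100 115 124 116 103  92  96  94  82  76  79  81  81  80  79]
 [ 79  79  78  88  98 106 106 105 100  93 103 125 135 138 132 127 111  95  93  91  84  83  81  80  82  78]
 [ 74  79  84  99 104 102 101  98  91  92 117 137 130 122 127 139 129  94  87  98 100  96  83  82  84  83]
 [ 75  76  94 101 102 100  99  98  93 103 131 141 117  99 109 131 135  97  81  98 103 102  89  88  86  82]
 [ 75  89  99 100  98 102 102  98  94 113 136 143 121 106 108 131 135 100  82  97 103 103  99  97  91  85]
 
[... 1760 characters left out ...]
  87  84  84  85  86  92  99 115 116 106  92  79  82  85]
 [ 76  69  74  90 103 108  92  85  77  70  79  86  93  86  79  80  85 105 121 126 112  94  80  80  82  82]
 [ 83  79  75  72  86 102 106 109  94  84  88  95  94  91  85  85  97 114 120 108  90  82  77  82  82  83]
 [ 83  84  78  72  72  81  91 100  98 108 118 116 109 116 118 109 105 101  96  79  76  77  80  83  83  82]
 [ 83  85  82  80  71  69  72  76  82  94 103 103  96 103 103  99  92  78  73  75  75  82  80  78  80  78]
 [ 81  84  85  82  80  76  71  69  71  75  76  77  76  76  78  76  77  75  76  77  80  83  83  81  82  80]
 [ 84  85  84  81  80  77  76  77  78  76  76  72  75  75  77  80  83  83  84  80  82  85  81  82  80  83]]
```

Both vial tops are centred within about 1 mm of their wells. Now the cap.

Emit:
play_rows(steps=[[0,0,0,1.4,0.4,20,1],[0,0,0,1.4,0.4,50,1],[0,0,0,1.4,0.4,80,1],[0,0,0,1.4,0.4,105,1],[0,0,0,1.4,0.4,113.8,1],[0,0,0,1.4,0.4,113.8,1],[0,0,0,1.4,0.4,113.8,1],[0,0,0,1.4,0.4,113.8,1],[0,0,0,1.4,0.4,113.8,-1],[0,0,0,1.4,0.4,113.8,-1],[0,0,0,1.4,0.4,113.8,-1],[0,0,0,1.4,0.4,113.8,-1],[0,0,0,1.4,0.4,113.8,-1],[0,0,0,1.4,0.4,113.8,-1]], grip_force=5)

```text
time: 41.93
tcp_pos: [0.346, 0.2996, 0.0206]
eef_rot: [-0.0, 1.0, 0.0, 0.0]
ft_force: [0.4, -1.1, 6.3]
width: 0.0692
grasp_force: 5.0
```

Emit:
play_rows(steps=[[0,0,0,0,0,0,1],[0,0,0,0,0,0,1],[0,0,0,0,0,0,1],[0,0,18,0,0,0,1],[0,0,18,0,0,0,1],[0,0,18,0,0,0,1],[0,0,18,0,0,0,1],[0,0,18,0,0,0,1],[0,0,18,0,0,0,1],[0,0,18,0,0,0,1],[0,0,18,0,0,0,1],[0,0,18,0,0,0,1],[0,0,18,0,0,0,1],[0,0,18,0,0,0,1],[0,0,18,0,0,0,1],[0,0,18,0,0,0,1],[0,0,18,0,0,0,1],[0,0,18,0,0,0,1],[0,0,18,0,0,0,1]])

```text
time: 43.52
tcp_pos: [0.3456, 0.2997, 0.0201]
eef_rot: [0.706, 0.708, -0.0, -0.0]
ft_force: [0.2, -0.2, -0.3]
width: 0.0932
grasp_force: 0.0
```

```bash
python3 - <<'E'
from plant import manip
from h import *
go(manip,.347,.2995,.020,90);s=manip.sense();print(s["ft_force"].round(1),s["qpos"].round(2))
E
```

```text
t 43.52 pos [0.3456 0.2997 0.0201] yaw 90.22 w 0.0932 row [-0.    0.    0.04] [-0.2  1.4  0.1]
[ 0.2 -0.2 -0.3] [-0.68  0.66 -0.23  2.34  0.73  0.21 -1.57]
```

Emit:
play_rows(steps=[[0,0,0,0,0,0,-1],[0,0,0,0,0,0,-1],[0,0,0,0,0,0,-1],[0,0,0,0,0,0,-1],[0,0,0,0,0,0,-1],[0,0,0,0,0,0,-1],[0,0,0,0,0,-35,-1],[0,0,0,0,0,-75,-1],[0,0,0,0,0,-115,-1],[0,0,0,0,0,-130,-1],[0,0,0,0,0,-130,-1],[0,0,0,0,0,-130,-1]], grip_force=20)

```text
time: 44.52
tcp_pos: [0.3463, 0.2994, 0.1508]
eef_rot: [0.707, 0.707, 0.001, 0.0]
ft_force: [0.1, -0.1, -0.3]
width: 0.0691
grasp_force: 20.0
```

```bash
python3 - <<'E'
from plant import manip
from h import *
go(manip,.5871,.2739,.150,90);s=manip.sense();print(s["ft_force"].round(1),s["qpos"].round(2))
E
```

```text
t 44.52 pos [0.3463 0.2994 0.1508] yaw 90.0 w 0.0691 row [ 0.02 -0.01 -0.  ] [-25.5 240.8   1.2]
[ 0.1 -0.1 -0.3] [-0.4   0.44 -0.58  2.24  0.45  0.57 -1.33]
```

Emit:
play_rows(steps=[[0,0,0,-25.5,240.8,0,-1],[0,0,0,-25.5,240.8,0,-1],[0,0,0,-25.5,240.8,0,-1],[0,0,0,-25.5,240.8,0,-1],[0,0,0,-25.5,240.8,0,-1],[0,0,0,-25.5,240.8,0,-1],[0,0,0,-25.5,240.8,0,-1],[0,0,0,-25.5,240.8,0,-1],[0,0,0,-25.5,240.8,0,-1],[0,0,0,-25.5,240.8,15,-1],[0,0,0,-25.5,240.8,30,-1],[0,0,0,-25.5,240.8,30,-1],[0,0,0,-25.5,240.8,30,-1],[0,0,0,-25.5,240.8,30,-1],[0,0,0,-25.5,240.8,30,-1]])

```text
time: 45.77
tcp_pos: [0.5863, 0.275, 0.121]
eef_rot: [0.706, 0.708, 0.0, 0.0]
ft_force: [0.3, -0.1, -0.7]
width: 0.069
grasp_force: 20.0
```

```bash
python3 - <<'E'
from plant import manip
from h import *
go(manip,.5871,.2739,.072,90);s=manip.sense();print(s["ft_force"].round(1),s["qpos"].round(2))
E
```

```text
t 45.77 pos [0.5863 0.275  0.121 ] yaw 90.11 w 0.069 row [ 0.01 -0.    0.02] [-1.1  0.8 49. ]
[ 0.3 -0.1 -0.7] [-0.18  0.67 -0.55  1.84  0.49  0.76 -0.98]
```

Emit:
play_rows(steps=[[0,0,0,-1,0.8,0,-1],[0,0,0,-1,0.8,8,-1],[0,0,0,-1,0.8,16,-1],[0,0,0,-1,0.8,22,-1],[0,0,0,-1,0.8,27,-1],[0,0,0,-1,0.8,31,-1],[0,0,0,-1,0.8,34,-1],[0,0,0,-1,0.8,36,-1],[0,0,0,-1,0.8,36,-1],[0,0,0,-1,0.8,36,-1]])

```text
time: 46.6
tcp_pos: [0.5873, 0.2734, 0.0842]
eef_rot: [0.707, 0.707, 0.0, -0.0]
ft_force: [-0.1, 0.4, 0.2]
width: 0.0689
grasp_force: 20.0
```

```bash
python3 - <<'E'
from plant import manip
from h import *
go(manip,.5871,.2739,.072,90);s=manip.sense();print(s["ft_force"].round(1))
E
```

```text
t 46.6 pos [0.5873 0.2734 0.0842] yaw 90.06 w 0.0689 row [-0.   -0.    0.01] [ 0.5 -0.2 12.2]
[-0.1  0.4  0.2]
```

The cap's rim is at about z 0.064, already 6 mm over the collar with no force. I'll lower it to just above the canister's rim.

Emit:
play_rows(steps=[[0,0,0,0.3,0,4,-1],[0,0,0,0.3,0,7,-1],[0,0,0,0.3,0,9,-1],[0,0,0,0.3,0,11,-1],[0,0,0,0.3,0,12,-1],[0,0,0,0.3,0,12.5,-1],[0,0,0,0.3,0,12.5,-1],[0,0,0,0.3,0,12.5,-1]])

```text
time: 47.27
tcp_pos: [0.5872, 0.2736, 0.0722]
eef_rot: [0.707, 0.707, -0.0, 0.0]
ft_force: [-1.8, -1.3, 5.9]
width: 0.0689
grasp_force: 20.0
```

Contact came at the expected height. Releasing and backing off.

Emit:
play_rows(steps=[[0,0,0,0,0,0,1],[0,0,0,0,0,0,1],[0,0,0,0,0,0,1],[0,0,0,0,0,0,1],[0,0,0,0,0,-30,1],[0,0,0,0,0,-60,1],[0,0,0,0,0,-90,1],[0,0,0,-250,0,-100,1],[0,0,0,-250,0,-100,1],[0,0,0,-250,0,-100,1],[0,0,0,-250,0,-100,1],[0,0,0,-250,0,-100,1],[0,0,0,-250,0,-100,1],[0,0,0,-250,0,-100,1],[0,0,0,-250,0,-100,1],[0,0,0,-250,0,-100,1]])

```text
time: 48.6
tcp_pos: [0.5876, 0.024, 0.1718]
eef_rot: [0.707, 0.707, 0.0, -0.0]
ft_force: [-0.5, 1.5, 0.2]
width: 0.0932
grasp_force: 0.0
```

```bash
python3 - <<'E'
from plant import manip
from h import *
t=manip.camera("top");c=manip.camera("scene")
a=cv2.resize(t["color"][155:205,300:355,::-1],(330,300),interpolation=cv2.INTER_CUBIC)
b=cv2.resize(c["color"][165:228,245:320,::-1],(470,395),interpolation=cv2.INTER_CUBIC)
im=np.zeros((395,800,3),np.uint8);im[:300,:330]=a;im[:,330:]=b
cv2.imwrite("pics/fin.png",im)
E
```

```text
(no output)
```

View pics/fin.png

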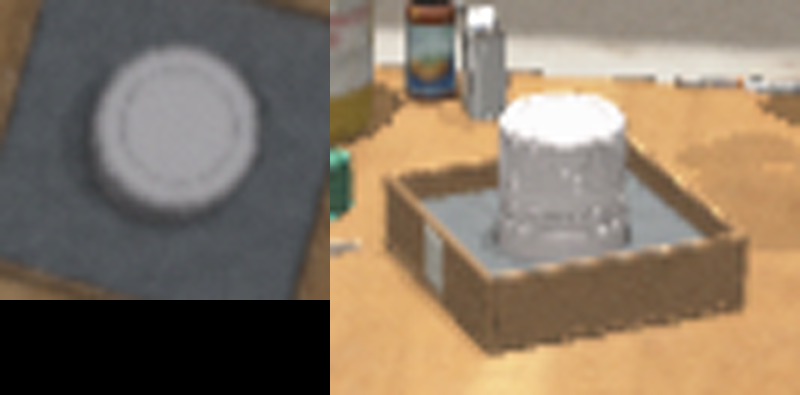

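The cap sits level and flush on the canister at right-panel (563,165), with no gap or tilt, and the package stands upright in the seat.

```bash
python3 -c "
from plant import manip
print(manip.finish_job())"
```

```text
the job is handed in; nothing more can be done
None
```

The package is built in the order asked and handed in at about 49 s of the 141 s allowed: canister in the foam seat, holder home, each vial upright in its own well, and the white cap level on the canister's rim.

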